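# Take the spice grinder apart for washing up

### The arm

A 6-joint arm with a two-finger parallel gripper is mounted at the origin on a cart in front of the work surface, level with it; the furniture and walls round the work are solid. World frame = base frame: x ahead of the robot, y to its left, z up, the work surface at z = 0. Lengths are in m, angles in degrees, forces in N, time in s.
With the tool pointing down it reaches from about 0.35 to 0.85 m from the base axis. Payload 8.1 kg.
Tool frame: the origin (TCP) lies between the finger pads; the fingertips stand 22 mm ahead of it and the grasp point (between the pads) lies 3 mm ahead of it; z points along the fingers, y is the line along which they close (so a half turn about z gives the same grasp; the last joint's range is limited). The gripper opens to 85 mm and grips with 20 to 120 N. Pads are 22 mm wide; open, the fingers measure 114 mm over their backs; the gripper's body (76 mm by 85 mm) begins 54 mm behind the grasp point. The pads swing forward as they close: fully open they stand 13 mm farther back than shut.
Start: joints at [61.513, 7.471, 85.268, -0, 87.261, -4.893], TCP at [0.24, 0.55, 0.253] pointing down, gripper open.
Joint ranges: [-169.43, 169.43], [-51.17, 129.36], [1.28, 143.12], [-76.62, 256.62], [0, 156.53], [-152.29, 152.29]. Speed limits (degrees/s): [136.94, 136.94, 159.86, 180, 180, 180].

### API

Orientations are given as a 3x3 rotation matrix whose columns are the frame's x, y, z axes.
In Python, from station import bot gives the robot as it stands. The module is installed in compiled form; this text tells all that it offers.
- The arm moves only by the tool arm_command, never from a script. Its argument "commands" is a list that holds one entry, the list of rows, each a list of 6 numbers: the shift along the tool's x, y, z in cm, then the turn, a rotation vector about the tool's x, y, z in rad. A call has exactly 5 rows; each row is the pose to reach, as a shift and turn from the pose commanded when the call began, along the tool's axes at that moment; what a row does not reach only later rows make up. A row lasts 1/10 s, in which the tool goes at most 50 mm and 8.59 degrees, less where a joint would pass 70% of its speed; a pose out of reach is approached as far as the arm can. A call with a gripper value outside its range is refused whole. "fingers" is the gripper's target within -1 to 1 (shut at 1, half-way at 0, fully open at -1), set as the call begins (left out, the last holds). The fingers move at their own pace and stop on an object; "newtons" is the grip in N (left out, the last holds). Time passes only in rows, so rows that repeat a pose let the fingers close, or fill a call up. It gives the time, the measured TCP pose, the force, the opening and the grip force at its end, in the units of the state.
- bot.get_obs(): the state, without advancing time (a new reading comes with each control period).
- bot.snapshot(name): name is "side" or "top" or "wrist"; returns a dict with "color" (400x640x3 uint8, red, green, blue), "z_map" (400x640 float32, m along the optical axis (not along the pixel's ray), 0 where there is no reading), "camera_matrix" (3x3 intrinsics, pixels), "eye" and "attitude" of the camera in the world; the wrist camera has in their place "T_tool_cam" (4x4, takes a point from camera to tool coordinates, whose origin is the TCP and whose axes are the flange's). Camera axes: x right, y down, z forward; pixel columns grow to the right and rows downward; lengths in m; the calibration is good to about 2 mm. A picture is of the moment at which its call begins: read the wrist's pose just before it.
- bot.job_done(): hands the job in; it is judged then, once.
The state is a dict: "clock": time; "joints": joint angles; "qd": joint speeds; "joint_efforts": joint torques, N m; "tool_pos": TCP position; "ee_rot": TCP orientation; "force": force on the tool from outside, world axes, zero at the start; "moment": the same for the moment, N m; "finger_gap": finger opening in m; "finger_force": force on a finger pad.
Only numpy, scipy, OpenCV 4.12 (cv2) and the standard library are available. Lean on these libraries where they do the work, as an engineer would, in place of code of your own. Each camera call takes 0.05 s, during which the arm holds its last target. There are 200 camera calls.

### The job

Take the spice grinder apart for washing up: lift its lid off, then turn the steel grinding cup, which is locked in the base and can only be got hold of from inside, anticlockwise until it is free, and lift it out upright. Set the lid and the cup down gently on the yellow glass board next to the grinder, right way up, in free places and standing fully on the board. Leave all the other things standing where they are.

Things in the scene. Friction and masses are not known exactly. Their poses are not given: they have to be found in the camera images.
- grinder: Base of a cordless spice grinder, fixed: white cylinder on a black foot, 110 mm diameter, flat top (deck) 110 mm above the worktop with a 73 mm wide well in which the cup hangs. Two black hooks stand on the deck on its own +x and -x sides, tops 121 mm above the worktop, closed at their clockwise end (seen from above), open at the other. Origin on the axis at worktop level, z up.
- deck (a point): Centre of the grinder's deck, 110 mm above the worktop. The hooks (each about 40 degrees of the circle) reach over the cup's two tabs with 2.5 mm of play; nothing springs or clicks. Turned anticlockwise from above by at least 35 and at most 140 degrees the tabs are clear of the hooks and the cup lifts straight out; clockwise it is blocked.
- cup: Steel grinding cup, loose, about 0.14 kg, 70 mm diameter, 78 mm high. Two tabs with red marks on its own +x and -x reach 47.5 mm from its axis. Seated, its flange lies on the deck, its underside 36 mm and rim 114 mm above the worktop, so it can be held only from inside. At the start its x is along the grinder's x (locked). Origin: centre of its underside, z up.
- cup_rim (a point): Centre of the cup's mouth, 78 mm above the cup's underside, z up. The cup is 62 mm wide inside, with smooth straight walls, and 73 mm deep; a blade on a boss in the middle of its floor comes up to 62 mm below this point: keep the fingertips above it. The flange round the rim is 81 mm in diameter and 4 mm thick.
- lid: Black lid, loose, about 0.09 kg, lying on the hooks and lifting straight off: disc 118 mm in diameter, top 20 mm above the origin, with a thin rim down to 4 mm above it that surrounds the hooks; round knob on top; under it a plug 52 mm in diameter and 14 mm deep, on which it stands when put down. Seated, its origin is 107 mm above the worktop. Origin: centre of the plug's underside, z up.
- lid_knob (a point): Centre of the lid's knob, 40 mm above the lid's origin. The knob is 52 mm in diameter, straight-sided from 24 to 50 mm above the lid's origin, its top at 60 mm.
- board: Yellow glass worktop board, fixed, right of the grinder (not the far one beyond the sink), 260 x 360 mm (260 along its own x, 360 along its own y, pointing towards the robot); upper face 8 mm above its origin and 11 mm above the worktop. Used things stand towards its far end. Origin: centre of its underside.
- oil_bottle: Tall green glass oil bottle with a dark cap, loose, 58 mm diameter, 215 mm high. Origin at the centre of its underside.
- water_glass: Clear tumbler half full of water, loose, 74 mm diameter, 148 mm high. Origin at the centre of its underside.
- jar_green: Spice jar with green contents and a steel lid, loose, 47 mm diameter, 99 mm high. Origin at the centre of its underside.
- pepper_shaker: Glass shaker with dark contents and a steel top, loose, 44 mm diameter, 90 mm high. Origin at the centre of its underside.
- jar_red: Spice jar with red-brown contents and a steel lid, loose, 47 mm diameter, 99 mm high, at the back. Origin at the centre of its underside.
- jar_yellow: Spice jar with yellow-brown contents and a steel lid, loose, 47 mm diameter, 99 mm high, at the back. Origin at the centre of its underside.
- mug: Used mug, green above and cream below, loose, standing on the board; 86 x 117 mm with its handle (the handle along its own -y), 99 mm high. Origin at the centre of its footprint, handle included, on its underside.
- teaspoon: Used steel teaspoon, loose, lying on the board; 137 mm along its own x, 28 mm wide, 13 mm high. Origin at the centre of its footprint, on its underside.

How it is judged:
By the outcome, as a careful person would: the job done as asked, in the order asked, and still so for the second after the job is handed in, with the robot touching nothing.
It also fails if it takes over 70 s, if anything falls off the work surface, if the arm or the gripper's body presses on something with over 40 N, if the wrist force passes 120 N, or if a joint passes its speed limit or range.

## Working session

There is one attempt and no reset: what is moved stays moved. The work goes in short steps, Python scripts to look and compute and a tool call to move; the robot and the scene stay as the last step left them, time stands still between calls to the robot, and variables do not carry over. Pictures are saved under pics/ and viewed, at most 10 in all, crops included, and the job is handed in when it is done.

Besides the shell and the picture viewer there is one more tool, called after "Emit:" as name(argument=value, ...) on one line, values as JSON. arm_command: Moves the arm, as the interface text tells. Its arguments: {"type":"object","properties":{"commands":{"type":"array"},"fingers":{"type":"number"},"newtons":{"type":"number"}},"required":["commands"]}

```bash
mkdir -p pics; cat > h.py <<'E'
import numpy as np, cv2
from station import bot
def snap(n):
    o=bot.get_obs(); s=bot.snapshot(n)
    if n=="wrist":
        T=np.eye(4);T[:3,:3]=o["ee_rot"];T[:3,3]=o["tool_pos"]
        C=T@np.array(s["T_tool_cam"]);s["eye"]=C[:3,3];s["attitude"]=C[:3,:3]
    s["eye"]=np.array(s["eye"]);s["attitude"]=np.array(s["attitude"]);s["camera_matrix"]=np.array(s["camera_matrix"])
    return s
def cloud(s):
    z=s["z_map"];v,u=np.indices(z.shape)
    d=np.stack([u,v,np.ones_like(u)],-1)@np.linalg.inv(s["camera_matrix"]).T
    P=(d*z[...,None])@s["attitude"].T+s["eye"]; P[z==0]=np.nan
    return P
def plane(s,uv,h):
    uv=np.atleast_2d(uv).astype(float)
    d=np.c_[uv,np.ones(len(uv))]@np.linalg.inv(s["camera_matrix"]).T@s["attitude"].T
    return s["eye"]+d*((h-s["eye"][2])/d[:,2])[:,None]
def save(s,n): cv2.imwrite(f"pics/{n}.png",cv2.cvtColor(s["color"],cv2.COLOR_RGB2BGR))
E
python3 - <<'E'
from h import *
o=bot.get_obs();print(o)
for n in("side","top","wrist"):
    s=snap(n);save(s,n+"0");print(n,s["eye"],s["attitude"].round(3).tolist(),s["camera_matrix"].tolist())
    np.savez(n+"0.npz",**s)
E
```

```text
{'clock': 0.0, 'joints': array([ 6.15130405e+01,  7.51626971e+00,  8.53306056e+01,  3.34144007e-04,
        8.72612454e+01, -4.89304863e+00]), 'qd': array([-0.02370833, -0.01316705,  0.032457  ,  0.01084397,  0.02712562,
        0.0446904 ]), 'joint_efforts': array([ 3.32274276e-04, -5.69410872e+01, -5.00542295e+01, -9.93064532e-05,
        1.51140679e-02, -6.38841993e-07]), 'tool_pos': array([0.23988078, 0.54939633, 0.25221957]), 'ee_rot': array([[-9.16405082e-01,  4.00251053e-01, -9.05170890e-04],
       [ 4.00252042e-01,  9.16403602e-01, -1.65580930e-03],
       [ 1.66762449e-04, -1.87968855e-03, -9.99998219e-01]]), 'force': array([-0.18689627,  0.2822381 ,  1.09886544]), 'moment': array([ 0.02478052, -0.00806244, -0.04267406]), 'finger_force': 0.0, 'finger_gap': 0.08536037796052237}
side [ 0.39123334 -0.97920657  0.7960228 ] [[0.978, -0.106, 0.18], [-0.207, -0.596, 0.776], [0.025, -0.796, -0.604]] [[459.2821965379774, 0.0, 321.3515676752437], [0.0, 459.2821965379774, 192.5266761305826], [0.0, 0.0, 1.0]]
top [ 0.39611967 -0.06693625  1.25797543] [[-0.007, -0.982, 0.19], [-1.0, 0.003, -0.023], [0.022, -0.19, -0.982]] [[476.68878347644585, 0.0, 312.5316197804691], [0.0, 476.68878347644585, 200.097646205849], [0.0, 0.0, 1.0]]
wrist [0.17401599 0.57943163 0.37285964] [[0.401, 0.88, 0.257], [0.916, -0.384, -0.114], [-0.001, 0.281, -0.96]] [[305.18524846137916, 0.0, 318.30181065179744], [0.0, 305.18524846137916, 195.6077243689872], [0.0, 0.0, 1.0]]
```

View pics/top0.png

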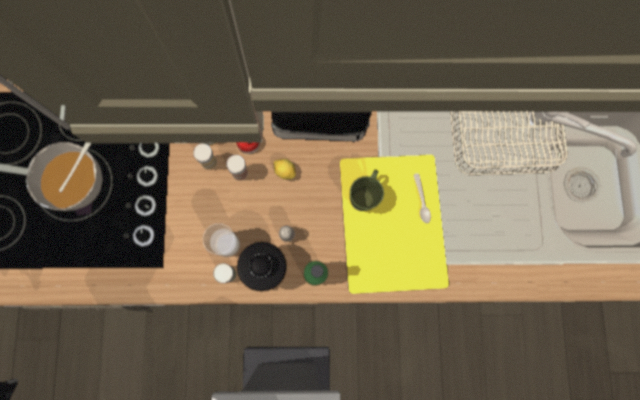

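View pics/side0.png

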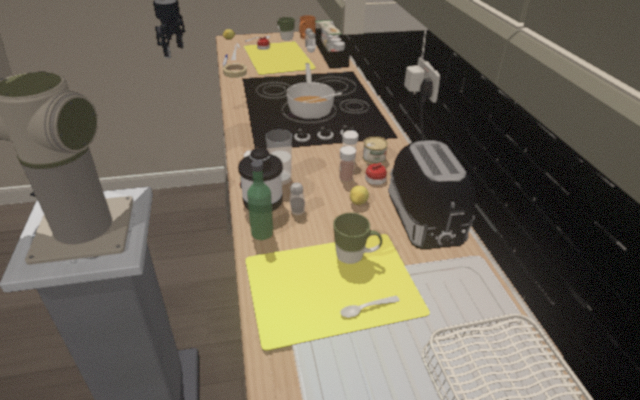

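Top view: lid at (261,267), oil bottle (316,272), glass (222,240), shaker (287,233), green jar (223,273). The board spans u 340–447, v 155–292, with the mug at (367,193) and the spoon at (424,200). The front half of the board is free.

```bash
python3 - <<'E'
from h import *
for n in("top","side"):
    s=dict(np.load(n+"0.npz"));P=cloud(s)
    c=s["color"].astype(int)
    hsv=cv2.cvtColor(s["color"],cv2.COLOR_RGB2HSV)
    v,u=np.indices(c.shape[:2])
    m=((hsv[...,0]>24)&(hsv[...,0]<34)&(hsv[...,1]>150)&(P[...,1]<0.1)&(P[...,0]<0.8)&(abs(P[...,2]-.011)<.015)).astype(np.uint8)
    m=cv2.morphologyEx(m,cv2.MORPH_OPEN,np.ones((3,3)))
    cs=max(cv2.findContours(m,0,2)[0],key=cv2.contourArea)
    q=plane(s,cs[:,0],0.011)[:,:2].astype(np.float32)
    print(n,"board",cv2.minAreaRect(q),cv2.boxPoints(cv2.minAreaRect(q)).round(3).tolist(), "z",np.nanmedian(P[...,2][m>0]))
    # above-surface blobs
    H=P[...,2]; r=(P[...,0]>.2)&(P[...,0]<.75)&(P[...,1]>-.5)&(P[...,1]<.2)
    m=(r&(H>.03)&(H<.3)).astype(np.uint8)
    k,l,st,ce=cv2.connectedComponentsWithStats(m)
    for i in range(1,k):
        if st[i,4]>60:
            a=P[l==i];t=a[a[:,2]>np.percentile(a[:,2],97)-.012]
            print(st[i],"top z",np.percentile(a[:,2],98).round(3),"topmean",t.mean(0).round(3),"bb",a.min(0).round(3),a.max(0).round(3))
    # lid disc z~.127
    g=P[...,:]
    for lo,hi in((.12,.134),(.16,.172)):
        a=P[r&(H>lo)&(H<hi)]
        if len(a)>5: print(lo,len(a),(a.min(0)+a.max(0))/2, np.ptp(a,axis=0))
E
```

```text
top board ((0.5793298482894897, -0.3079097270965576), (0.358551949262619, 0.25964781641960144), 2.9216036796569824) [[0.39399999380111694, -0.18700000643730164], [0.40700000524520874, -0.44699999690055847], [0.7649999856948853, -0.42800000309944153], [0.7519999742507935, -0.16899999976158142]] z 0.010688589141743199
[195 150  21  19 282] top z 0.102 topmean [0.736 0.18  0.098] bb [0.72 0.16 0.03] [0.75  0.2   0.105]
[226 155  21  24 365] top z 0.102 topmean [0.713 0.099 0.098] bb [0.69  0.076 0.033] [0.738 0.123 0.105]
[274 159  22  21 343] top z 0.053 topmean [ 0.717 -0.022  0.047] bb [ 0.69  -0.049  0.03 ] [0.746 0.007 0.056]
[349 170  35  42 690] top z 0.112 topmean [ 0.643 -0.23   0.107] bb [ 0.595 -0.268  0.03 ] [ 0.703 -0.183  0.115]
[203 224  36  33 934] top z 0.149 topmean [0.522 0.13  0.145] bb [0.484 0.092 0.032] [0.555 0.164 0.152]
[279 226  16  17 217] top z 0.092 topmean [ 0.543 -0.027  0.086] bb [ 0.524 -0.047  0.03 ] [ 0.566 -0.008  0.094]
[ 237  242   50   50 1977] top z 0.168 topmean [0.457 0.028 0.164] bb [ 0.4   -0.029  0.109] [0.515 0.086 0.173]
[304 261  24  25 484] top z 0.217 topmean [ 0.441 -0.099  0.214] bb [ 0.413 -0.126  0.032] [ 0.469 -0.072  0.22 ]
[213 264  22  20 343] top z 0.102 topmean [0.443 0.123 0.098] bb [0.42  0.1   0.033] [0.465 0.147 0.104]
0.12 1667 [0.47739219 0.01892076 0.12694047] [0.15466569 0.28909838 0.01386011]
0.16 345 [0.45725159 0.02950618 0.16579521] [0.04756206 0.04792335 0.01131796]Traceback (most recent call last):
  File "<stdin>", line 9, in <module>
ValueError: max() iterable argument is empty
```

```bash
cat >> h.py <<'E'
def to(x,y,z,yaw):
    "tool-frame shift (cm) and rotvec from the measured pose to a tool-down pose with tool x at yaw"
    from scipy.spatial.transform import Rotation as R
    o=bot.get_obs();M=o["ee_rot"];a=np.radians(yaw)
    T=np.array([[np.cos(a),np.sin(a),0],[np.sin(a),-np.cos(a),0],[0,0,-1]])
    print("clk",round(o["clock"],2),"pos",o["tool_pos"].round(4),"yaw",np.degrees(np.arctan2(M[1,0],M[0,0])).round(1),"F",o["force"].round(1),"gap",round(o["finger_gap"],4))
    print("shift",(M.T@(np.array([x,y,z])-o["tool_pos"])*100).round(2),"rot",R.from_matrix(M.T@T).as_rotvec().round(3),"q",o["joints"].round(0))
E
python3 -c "
from h import *
to(.457,.029,.27,90)"
```

```text
clk 0.15 pos [0.2399 0.5495 0.2524] yaw 156.4 F [-0.   0.2 -0.1] gap 0.0852
shift [-40.72 -39.01  -1.7 ] rot [-1.000e-03  1.000e-03  1.159e+00] q [62.  8. 85. -0. 87. -5.]
```

Emit:
arm_command(commands=[[[-3,-3,-0.5,0,0,0.1],[-6.5,-6.2,-1,0,0,0.2],[-10,-9.6,-1.5,0,0,0.3],[-13.5,-13,-1.7,0,0,0.4],[-17,-16.3,-1.7,0,0,0.5]]], fingers=-1, newtons=40)

```text
clock: 0.65
tool_pos: [0.331, 0.3307, 0.2705]
ee_rot: [[-0.61, 0.793, 0.001], [0.793, 0.61, 0.0], [-0.0, 0.001, -1.0]]
force: [0.5, -0.3, 0.1]
finger_gap: 0.0856
finger_force: 0.0
```

```bash
python3 -c "
from h import *
to(.457,.029,.27,90)"
```

```text
clk 0.65 pos [0.331  0.3307 0.2705] yaw 127.6 F [ 0.5 -0.3  0.1] gap 0.0856
shift [-31.6   -8.4    0.05] rot [ 0.001 -0.     0.655] q [ 39. -14. 104.  -0.  90.   1.]
```

Emit:
arm_command(commands=[[[-4.7,-1.3,0,0,0,0.12],[-9.4,-2.6,0,0,0,0.24],[-14.1,-3.8,0,0,0,0.36],[-18.8,-5,0,0,0,0.48],[-23.5,-6.3,0,0,0,0.6]]])

```text
clock: 1.15
tool_pos: [0.425, 0.1062, 0.2703]
ee_rot: [[-0.054, 0.999, 0.0], [0.999, 0.054, 0.0], [0.0, 0.0, -1.0]]
force: [0.6, 0.3, 0.4]
finger_gap: 0.0855
finger_force: 0.0
```

```bash
python3 -c "
from h import *
to(.457,.029,.27,90)
s=snap('wrist');save(s,'w1');np.savez('w1.npz',**s)"
```

```text
clk 1.15 pos [0.425  0.1062 0.2703] yaw 93.1 F [0.6 0.3 0.4] gap 0.0855
shift [-7.88  2.77  0.03] rot [ 0.    -0.     0.054] q [  7. -19. 108.   0.  91.   4.]
```

View pics/w1.png

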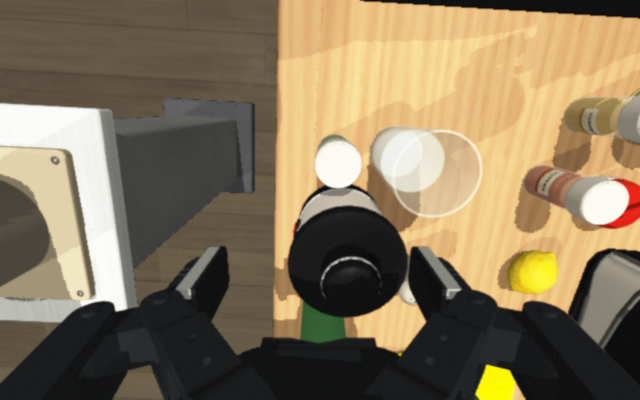

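Wrist view: lid disc centred near (348,262), knob ring near (350,285), green jar (338,163), glass (437,173), all clear of the fingers.

```bash
python3 - <<'E'
from h import *
s=dict(np.load('w1.npz'));P=cloud(s)
n=np.linalg.norm(P[...,:2]-[.457,.029],axis=-1)<.075
for lo,hi in((.12,.131),(.155,.175)):
    m=(n&(P[...,2]>lo)&(P[...,2]<hi)); a=P[m]
    (c,r)=cv2.minEnclosingCircle(a[:,:2].astype(np.float32));print(lo,len(a),np.median(a[:,2]),a[:,2].max(),c,r,np.percentile(a,[1,99],axis=0).round(4).tolist())
to(.457,.029,.23,90)
E
```

```text
0.12 7095 0.1267624004406624 0.1309769796675257 (0.45721328258514404, 0.031234335154294968) 0.05907344073057175 [[0.4016, -0.0227, 0.1216], [0.512, 0.0881, 0.1293]]
0.155 2568 0.16580287326505921 0.16921965498546343 (0.4571075737476349, 0.03136632964015007) 0.026253659278154373 [[0.4328, 0.0104, 0.1556], [0.4802, 0.056, 0.1682]]
clk 1.2 pos [0.4272 0.0997 0.2702] yaw 92.4 F [ 1.6 -4.   0.2] gap 0.0855
shift [-7.17  2.67  4.05] rot [0.001 0.004 0.042] q [  7. -19. 108.  -0.  91.   4.]
```

Emit:
arm_command(commands=[[[-3.5,1.3,0.5,0,0,0.03],[-6.5,2.5,1,0,0,0.04],[-6.5,2.5,2,0,0,0.04],[-6.5,2.5,3,0,0,0.04],[-6.5,2.5,3,0,0,0.04]]])

```text
clock: 1.7
tool_pos: [0.4522, 0.0455, 0.2381]
ee_rot: [[-0.02, 1.0, -0.004], [1.0, 0.02, 0.0], [0.0, -0.004, -1.0]]
force: [-0.3, -0.1, -0.7]
finger_gap: 0.0854
finger_force: 0.0
```

```bash
python3 -c "
from h import *
to(.457,.030,.155,90)"
```

```text
clk 1.7 pos [0.4522 0.0455 0.2381] yaw 91.1 F [-0.3 -0.1 -0.7] gap 0.0854
shift [-1.56  0.48  8.31] rot [-0.004 -0.     0.02 ] q [ -1. -15. 108.   0.  87.  -2.]
```

Emit:
arm_command(commands=[[[-1.4,0.5,1,0.004,0,0.02],[-1.4,0.5,2,0.004,0,0.02],[-1.4,0.5,3,0.004,0,0.02],[-1.4,0.5,3,0.004,0,0.02],[-1.4,0.5,3,0.004,0,0.02]]])

```text
clock: 2.2
tool_pos: [0.4584, 0.0314, 0.2101]
ee_rot: [[-0.0, 1.0, -0.005], [1.0, 0.0, 0.0], [0.0, -0.005, -1.0]]
force: [0.0, -0.4, 0.4]
finger_gap: 0.0854
finger_force: 0.0
```

```bash
python3 -c "
from h import *
to(.457,.030,.155,90)"
```

```text
clk 2.2 pos [0.4584 0.0314 0.2101] yaw 90.0 F [ 0.  -0.4  0.4] gap 0.0854
shift [-0.14 -0.12  5.51] rot [-0.005 -0.     0.   ] q [ -2. -13. 110.  -0.  84.  -2.]
```

Emit:
arm_command(commands=[[[-0.1,-0.1,2,-0.005,0,0],[-0.1,-0.1,4,-0.005,0,0],[-0.1,-0.1,5.5,-0.005,0,0],[-0.1,-0.1,5.5,-0.005,0,0],[-0.1,-0.1,5.5,-0.005,0,0]]])

```text
clock: 2.7
tool_pos: [0.4578, 0.03, 0.156]
ee_rot: [[0.001, 1.0, 0.001], [1.0, -0.001, 0.0], [0.0, 0.001, -1.0]]
force: [-0.6, -0.1, -0.3]
finger_gap: 0.0853
finger_force: 0.0
```

Emit:
arm_command(commands=[[[0,0,0,0,0,0],[0,0,0,0,0,0],[0,0,0,0,0,0],[0,0,0,0,0,0],[0,0,0,0,0,0]]], fingers=1, newtons=35)

```text
clock: 3.2
tool_pos: [0.4585, 0.0297, 0.1568]
ee_rot: [[0.001, 1.0, 0.003], [1.0, -0.001, -0.0], [-0.0, 0.003, -1.0]]
force: [-0.4, 0.8, 5.2]
finger_gap: 0.0511
finger_force: 36.5
```

Emit:
arm_command(commands=[[[0,0,0,0,0,0],[0,0,0,0,0,0],[0,0,0,0,0,0],[0,0,0,0,0,0],[0,0,0,0,0,0]]])

```text
clock: 3.7
tool_pos: [0.4585, 0.0297, 0.1568]
ee_rot: [[0.001, 1.0, 0.003], [1.0, -0.001, -0.0], [-0.0, 0.003, -1.0]]
force: [-0.1, 0.1, 6.1]
finger_gap: 0.0512
finger_force: 36.5
```

Emit:
arm_command(commands=[[[0,0,-0.5,0,0,0],[0,0,-2,0,0,0],[0,0,-4,0,0,0],[0,0,-6.5,0,0,0],[0,0,-9,0,0,0]]])

```text
clock: 4.2
tool_pos: [0.4572, 0.0298, 0.2462]
ee_rot: [[0.001, 1.0, 0.0], [1.0, -0.001, -0.0], [-0.0, 0.0, -1.0]]
force: [1.0, -0.7, -0.5]
finger_gap: 0.0514
finger_force: 36.7
```

Emit:
arm_command(commands=[[[0,0,-2,0,0,0],[0,0,-4,0,0,0],[0,0,-6,0,0,0],[0,0,-6,0,0,0],[0,0,-6,0,0,0]]])

```text
clock: 4.7
tool_pos: [0.4576, 0.0298, 0.3052]
ee_rot: [[0.001, 1.0, 0.002], [1.0, -0.001, -0.0], [-0.0, 0.002, -1.0]]
force: [-0.5, 0.9, -1.0]
finger_gap: 0.0515
finger_force: 36.7
```

```bash
python3 - <<'E'
from h import *
to(.475,-.37,.31,90)
s=snap('top');save(s,'top1');np.savez('top1.npz',**s);P=cloud(s)
# look for hooks / red marks in grinder
c=s["color"];hsv=cv2.cvtColor(c,cv2.COLOR_RGB2HSV)
cv2.imwrite('pics/crop1.png',cv2.resize(cv2.cvtColor(c[200:300,200:460],cv2.COLOR_RGB2BGR),None,fx=3,fy=3))
E
```

```text
clk 4.7 pos [0.4576 0.0298 0.3052] yaw 89.9 F [-0.5  0.9 -1. ] gap 0.0515
shift [-39.97   1.78  -0.48] rot [ 0.002  0.    -0.001] q [ -3. -16. 102.   0.  94.  -3.]
```

View pics/crop1.png

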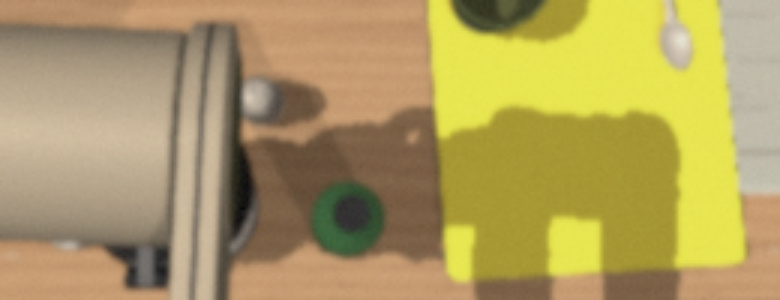

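Arm covers the grinder in this view; the lid hangs in the gripper (dark edge by (245,190)) and the board front is free. Moving over.

Emit:
arm_command(commands=[[[-3,0.1,-0.5,0,0,0],[-7,0.3,-0.5,0,0,0],[-11.5,0.5,-0.5,0,0,0],[-16,0.7,-0.5,0,0,0],[-20,0.9,-0.5,0,0,0]]])

```text
clock: 5.25
tool_pos: [0.4653, -0.172, 0.3085]
ee_rot: [[0.001, 1.0, -0.001], [1.0, -0.001, 0.001], [0.001, -0.001, -1.0]]
force: [0.5, 1.0, -1.3]
finger_gap: 0.051
finger_force: 36.7
```

Emit:
arm_command(commands=[[[-4.5,0.2,0,0,0,0],[-9,0.4,0,0,0,0],[-13.5,0.6,0,0,0,0],[-17.5,0.8,0,0,0,0],[-20,0.9,0,0,0,0]]])

```text
clock: 5.75
tool_pos: [0.4739, -0.3726, 0.3077]
ee_rot: [[0.003, 1.0, -0.002], [1.0, -0.003, 0.002], [0.002, -0.002, -1.0]]
force: [-0.7, 1.1, -0.4]
finger_gap: 0.0511
finger_force: 36.7
```

Emit:
arm_command(commands=[[[0,0,1,0,0,0],[0,0,4,0,0,0],[0,0,8,0,0,0],[0,0,12,0,0,0],[0,0,15,0,0,0]]])

```text
clock: 6.25
tool_pos: [0.4736, -0.3677, 0.1554]
ee_rot: [[0.0, 1.0, -0.003], [1.0, -0.0, 0.004], [0.004, -0.003, -1.0]]
force: [0.0, -0.5, -0.7]
finger_gap: 0.051
finger_force: 36.7
```

```bash
python3 - <<'E'
from h import *
to(.475,-.37,.08,90)
s=snap('top');save(s,'top2');np.savez('top2.npz',**s);P=cloud(s)
s=snap('side');save(s,'side2');np.savez('side2.npz',**s)
c=dict(np.load('top2.npz'))["color"]
cv2.imwrite('pics/crop2.png',cv2.resize(cv2.cvtColor(c[150:310,200:460],cv2.COLOR_RGB2BGR),None,fx=3,fy=3))
E
```

```text
clk 6.25 pos [ 0.4736 -0.3677  0.1554] yaw 90.0 F [ 0.  -0.5 -0.7] gap 0.051
shift [-0.25  0.16  7.54] rot [-0.003 -0.004 -0.   ] q [-43.  11.  91.   0.  78. -43.]
```

View pics/crop2.png

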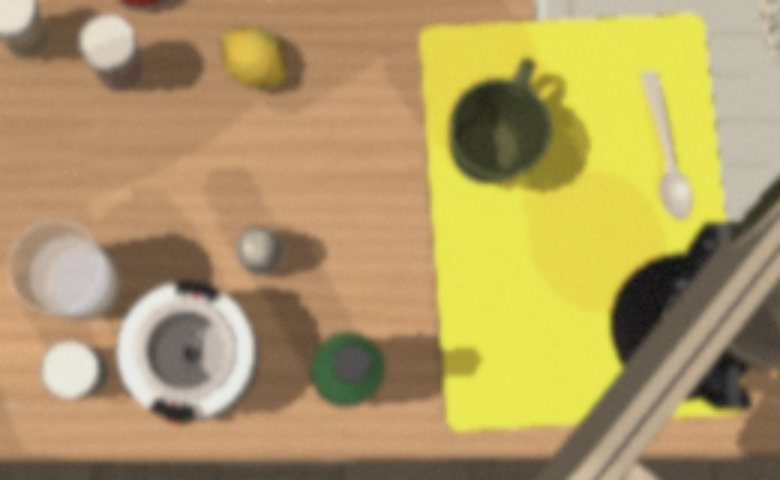

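Crop shows: grinder open with cup at (187,350), hooks at (197,291) and (175,411), lid over the front right of the board at (665,320), clear of the spoon.

Emit:
arm_command(commands=[[[-0.2,0.1,2,-0.003,-0.004,0],[-0.2,0.1,4.5,-0.003,-0.004,0],[-0.2,0.1,6.5,-0.003,-0.004,0],[-0.2,0.1,8,-0.003,-0.004,0],[-0.2,0.1,8.7,-0.003,-0.004,0]]])

```text
clock: 6.85
tool_pos: [0.476, -0.3716, 0.0726]
ee_rot: [[0.001, 1.0, 0.003], [1.0, -0.001, -0.003], [-0.003, 0.003, -1.0]]
force: [-0.1, 0.6, -1.1]
finger_gap: 0.051
finger_force: 36.8
```

Emit:
arm_command(commands=[[[0,0,0.1,0,0,0],[0,0,0.25,0,0,0],[0,0,0.4,0,0,0],[0,0,0.5,0,0,0],[0,0,0.5,0,0,0]]])

```text
clock: 7.35
tool_pos: [0.4765, -0.3725, 0.0688]
ee_rot: [[0.001, 1.0, 0.004], [1.0, -0.001, -0.005], [-0.005, 0.004, -1.0]]
force: [0.4, -1.5, -0.2]
finger_gap: 0.051
finger_force: 36.8
```

Emit:
arm_command(commands=[[[0,0,0.15,0.003,0.003,0],[0,0,0.3,0.003,0.003,0],[0,0,0.45,0.003,0.003,0],[0,0,0.6,0.003,0.003,0],[0,0,0.6,0.003,0.003,0]]])

```text
clock: 7.85
tool_pos: [0.4761, -0.3721, 0.0619]
ee_rot: [[0.001, 1.0, 0.0], [1.0, -0.001, -0.001], [-0.001, 0.0, -1.0]]
force: [0.4, -0.7, -0.6]
finger_gap: 0.0511
finger_force: 36.8
```

Emit:
arm_command(commands=[[[0,0,0.05,0,0,0],[0,0,0.1,0,0,0],[0,0,0.15,0,0,0],[0,0,0.2,0,0,0],[0,0,0.2,0,0,0]]])

```text
clock: 8.35
tool_pos: [0.4764, -0.3724, 0.0609]
ee_rot: [[0.001, 1.0, 0.001], [1.0, -0.001, -0.001], [-0.001, 0.001, -1.0]]
force: [-1.5, 1.0, 4.7]
finger_gap: 0.0512
finger_force: 37.2
```

Contact (4.7 N). Release, then rise.

Emit:
arm_command(commands=[[[0,0,0,0,0,0],[0,0,0,0,0,0],[0,0,0,0,0,0],[0,0,0,0,0,0],[0,0,0,0,0,0]]], fingers=-1)

```text
clock: 8.85
tool_pos: [0.4763, -0.3723, 0.0602]
ee_rot: [[0.001, 1.0, 0.001], [1.0, -0.001, -0.001], [-0.001, 0.001, -1.0]]
force: [-0.3, 0.6, 1.4]
finger_gap: 0.0854
finger_force: 0.0
```

Emit:
arm_command(commands=[[[0,0,-1,0,0,0],[0,0,-3,0,0,0],[0,0,-7,0,0,0],[0,0,-12,0,0,0],[0,0,-17,0,0,0]]])

```text
clock: 9.35
tool_pos: [0.4757, -0.3717, 0.2324]
ee_rot: [[0.001, 1.0, 0.001], [1.0, -0.001, -0.001], [-0.001, 0.001, -1.0]]
force: [2.0, 0.1, 0.3]
finger_gap: 0.0855
finger_force: 0.0
```

```bash
python3 - <<'E'
from h import *
to(.457,.03,.28,70)
s=snap('top');P=cloud(s);np.savez('top3.npz',**s)
H=P[...,2]
a=P[(abs(P[...,0]-.475)<.08)&(abs(P[...,1]+.37)<.08)&(H>.02)&(H<.08)]
if len(a): print("lid",cv2.minEnclosingCircle(a[:,:2].astype(np.float32)),a[:,2].max())
# grinder: white deck & black hooks
s=dict(np.load('top2.npz'));P=cloud(s);g=s["color"].max(-1)
rr=np.hypot(P[...,0]-.457,P[...,1]-.03)
m=(rr<.056)&(P[...,2]>.1);a=P[m];print("grinder",cv2.minEnclosingCircle(a[:,:2].astype(np.float32)))
v,u=np.nonzero((g<70)&(rr<.062)&(rr>.035)&(P[...,2]>.095))
q=plane(s,np.c_[u,v],.121)[:,:2]-[.457,.03]
f=q[:,0]>0
print(f.sum(),(~f).sum(),q[f].mean(0),q[~f].mean(0))
d=q[f].mean(0)-q[~f].mean(0);print("hook axis deg",np.degrees(np.arctan2(d[1],d[0])),"centre",(q[f].mean(0)+q[~f].mean(0))/2+[.457,.03])
E
```

```text
clk 9.35 pos [ 0.4757 -0.3717  0.2324] yaw 89.9 F [2.  0.1 0.3] gap 0.0855
shift [40.17 -1.91 -4.79] rot [0.001 0.001 0.348] q [-43.   9.  86.  -0.  85. -43.]
lid ((0.4765460193157196, -0.37199845910072327), 0.059301137924194336) 0.077071645582242
grinder ((0.45770931243896484, 0.030138304457068443), 0.05449698492884636)
32 36 [ 0.04964508 -0.00982885] [-0.04741178  0.00633179]
hook axis deg -9.453418931620742 centre [0.45811665 0.02825147]
```

Emit:
arm_command(commands=[[[3,0,-2.5,0,0,0.06],[7,-0.3,-4,0,0,0.12],[11.5,-0.5,-4.5,0,0,0.18],[16,-0.7,-4.5,0,0,0.24],[20,-0.9,-4.5,0,0,0.3]]], fingers=0.55)

```text
clock: 9.9
tool_pos: [0.4672, -0.1703, 0.2762]
ee_rot: [[0.299, 0.954, 0.003], [0.954, -0.299, -0.002], [-0.001, 0.003, -1.0]]
force: [1.0, -0.2, -0.3]
finger_gap: 0.0189
finger_force: 0.0
```

```bash
python3 -c "
from h import *
to(.4577,.03,.26,60)"
```

```text
clk 9.9 pos [ 0.4672 -0.1703  0.2762] yaw 72.6 F [ 1.  -0.2 -0.3] gap 0.0189
shift [18.84 -6.9   1.59] rot [0.003 0.    0.22 ] q [-26.  -9.  99.  -0.  90.  -9.]
```

Emit:
arm_command(commands=[[[4.5,-1.6,0,0,0,0.05],[9,-3.3,0,0,0,0.1],[13.5,-5,0,0,0,0.16],[17.5,-6.4,0,0,0,0.22],[18.8,-6.9,0.5,0,0,0.22]]])

```text
clock: 10.4
tool_pos: [0.4571, 0.0314, 0.2714]
ee_rot: [[0.497, 0.868, 0.004], [0.868, -0.497, 0.0], [0.002, 0.003, -1.0]]
force: [-0.7, -1.1, 0.5]
finger_gap: 0.0189
finger_force: 0.0
```

Emit:
arm_command(commands=[[[0,0,2,0,0,0],[0,0,4,0,0,0],[0,0,5,0,0,0],[0,0,5,0,0,0],[0,0,5,0,0,0]]])

```text
clock: 10.9
tool_pos: [0.4575, 0.0277, 0.2207]
ee_rot: [[0.498, 0.867, 0.002], [0.867, -0.498, -0.001], [-0.0, 0.002, -1.0]]
force: [-0.1, -0.5, 0.6]
finger_gap: 0.0194
finger_force: 0.0
```

```bash
python3 - <<'E'
from h import *
s=snap('wrist');save(s,'w2');np.savez('w2.npz',**s)
to(.4577,.03,.1,60)
E
```

```text
clk 10.95 pos [0.4578 0.0277 0.2211] yaw 60.1 F [0.9 0.  1. ] gap 0.0195
shift [ 0.2  -0.15 12.11] rot [ 0.003 -0.     0.002] q [ -3. -14. 109.  -0.  85.  27.]
```

View pics/w2.png

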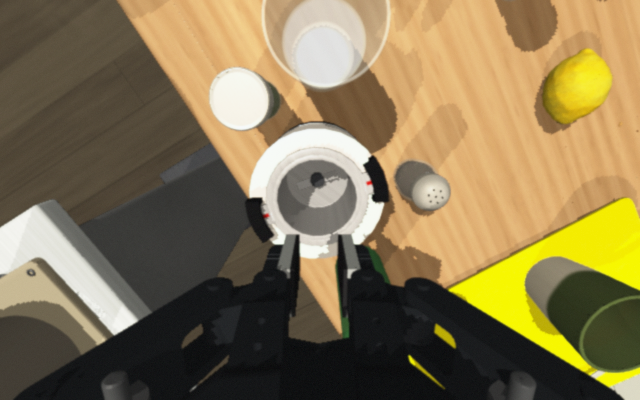

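Wrist view: open cup at (317,190), red marks at (266,215) and (369,184), hooks at (257,220) and (377,180), closed fingers at (288–350,250).

```bash
python3 - <<'E'
from h import *
s=dict(np.load('w2.npz'));hsv=cv2.cvtColor(s["color"],cv2.COLOR_RGB2HSV)
m=(((hsv[...,0]<8)|(hsv[...,0]>172))&(hsv[...,1]>120)&(hsv[...,2]>90)).astype(np.uint8);m[:130]=0;m[240:]=0;m[:,:240]=0;m[:,400:]=0
k,l,st,ce=cv2.connectedComponentsWithStats(m)
for i in range(1,k):
    if st[i,4]>3: print(st[i],plane(s,ce[i],.114).round(4))
P=cloud(s);rr=np.hypot(P[...,0]-.457,P[...,1]-.03)
m=(rr<.06)&(abs(P[...,2]-.11)<.006);a=P[m]
print(len(a),np.median(a[:,2]),cv2.minEnclosingCircle(a[:,:2].astype(np.float32)))
m=(rr<.028)&(P[...,2]<.09);a=P[m];print(len(a),a[:,2].min(),cv2.minEnclosingCircle(a[:,:2].astype(np.float32)))
E
```

```text
[367 180   6   5  19] [[0.4985 0.0229 0.114 ]]
[264 214   5   4  16] [[0.4154 0.0396 0.114 ]]
8021 0.11062787936553159 ((0.4573060870170593, 0.03173162415623665), 0.054044466465711594)
2036 0.03854382572879661 ((0.45700910687446594, 0.029960419982671738), 0.02800612524151802)
```

Emit:
arm_command(commands=[[[0.25,-0.23,1,0.002,0,0],[0.25,-0.23,2.5,0.002,0,0],[0.25,-0.23,4,0.002,0,0],[0.25,-0.23,5.5,0.002,0,0],[0.25,-0.23,6,0.002,0,0]]])

```text
clock: 11.45
tool_pos: [0.4548, 0.0312, 0.1567]
ee_rot: [[0.498, 0.867, -0.005], [0.867, -0.498, 0.0], [-0.002, -0.004, -1.0]]
force: [-0.7, -1.2, -0.2]
finger_gap: 0.0196
finger_force: 0.0
```

```bash
python3 -c "
from h import *
to(.457,.031,.1,60)"
```

```text
clk 11.45 pos [0.4548 0.0312 0.1567] yaw 60.1 F [-0.7 -1.2 -0.2] gap 0.0196
shift [0.11 0.23 5.67] rot [-0.004  0.002  0.003] q [ -3. -11. 114.  -0.  78.  27.]
```

Emit:
arm_command(commands=[[[0.1,0.2,1,-0.003,0.001,0],[0.1,0.2,2.5,-0.003,0.001,0],[0.1,0.2,4,-0.003,0.001,0],[0.1,0.2,5.4,-0.003,0.001,0],[0.1,0.2,5.6,-0.003,0.001,0]]])

```text
clock: 11.95
tool_pos: [0.4575, 0.031, 0.1018]
ee_rot: [[0.498, 0.867, -0.001], [0.867, -0.498, -0.001], [-0.001, -0.0, -1.0]]
force: [0.1, 0.2, -0.4]
finger_gap: 0.0194
finger_force: 0.0
```

Emit:
arm_command(commands=[[[0,0,0,0,0,0],[0,0,0,0,0,0],[0,0,0,0,0,0],[0,0,0,0,0,0],[0,0,0,0,0,0]]])

```text
clock: 12.45
tool_pos: [0.459, 0.031, 0.1044]
ee_rot: [[0.498, 0.867, 0.003], [0.867, -0.498, -0.001], [0.001, 0.003, -1.0]]
force: [-0.5, -0.3, 0.1]
finger_gap: 0.0196
finger_force: 0.0
```

Emit:
arm_command(commands=[[[-0.1,-0.15,0.3,0,0,0],[-0.1,-0.15,0.3,0,0,0],[-0.1,-0.15,0.3,0,0,0],[-0.1,-0.15,0.3,0,0,0],[-0.1,-0.15,0.3,0,0,0]]])

```text
clock: 12.95
tool_pos: [0.457, 0.0309, 0.1009]
ee_rot: [[0.498, 0.867, 0.002], [0.867, -0.498, -0.001], [0.001, 0.002, -1.0]]
force: [-1.4, 0.6, -0.2]
finger_gap: 0.0191
finger_force: 0.0
```

Emit:
arm_command(commands=[[[0,0,0,0,0,0],[0,0,0,0,0,0],[0,0,0,0,0,0],[0,0,0,0,0,0],[0,0,0,0,0,0]]], fingers=-1, newtons=35)

```text
clock: 13.45
tool_pos: [0.4568, 0.0309, 0.1008]
ee_rot: [[0.498, 0.867, 0.002], [0.867, -0.498, -0.001], [0.0, 0.002, -1.0]]
force: [-0.4, 0.6, -0.2]
finger_gap: 0.0328
finger_force: 32.4
```

Emit:
arm_command(commands=[[[0,0,0,0,0,0],[0,0,0,0,0,0],[0,0,0,0,0,0],[0,0,0,0,0,0],[0,0,0,0,0,0]]])

```text
clock: 13.95
tool_pos: [0.4569, 0.0309, 0.1009]
ee_rot: [[0.498, 0.867, 0.002], [0.867, -0.498, -0.001], [0.001, 0.002, -1.0]]
force: [0.4, 0.3, -1.3]
finger_gap: 0.033
finger_force: 32.4
```

Emit:
arm_command(commands=[[[0,0,0,0,0,-0.06],[0,0,0,0,0,-0.14],[0,0,0,0,0,-0.23],[0,0,0,0,0,-0.32],[0,0,0,0,0,-0.4]]])

```text
clock: 14.45
tool_pos: [0.4569, 0.0309, 0.1009]
ee_rot: [[0.117, 0.993, 0.002], [0.993, -0.117, -0.001], [-0.0, 0.002, -1.0]]
force: [0.0, -0.7, -0.9]
finger_gap: 0.0327
finger_force: 32.4
```

```bash
python3 -c "
from h import *
to(.457,.031,.101,130);print(bot.get_obs()['moment'])"
```

```text
clk 14.45 pos [0.4569 0.0309 0.1009] yaw 83.3 F [ 0.  -0.7 -0.9] gap 0.0327
shift [ 0.01  0.   -0.01] rot [ 0.002  0.001 -0.815] q [ -3.  -7. 117.  -0.  71.   4.]
[ 0.01824163 -0.01292901 -0.0297459 ]
```

Emit:
arm_command(commands=[[[0,0,0,0,0,-0.09],[0,0,0,0,0,-0.18],[0,0,0,0,0,-0.27],[0,0,0,0,0,-0.36],[0,0,0,0,0,-0.43]]])

```text
clock: 14.95
tool_pos: [0.4569, 0.0309, 0.1009]
ee_rot: [[-0.308, 0.952, 0.002], [0.952, 0.308, -0.001], [-0.001, 0.002, -1.0]]
force: [-0.0, -0.1, -2.1]
finger_gap: 0.0327
finger_force: 32.4
```

Emit:
arm_command(commands=[[[0,0,0,0,0,-0.09],[0,0,0,0,0,-0.18],[0,0,0,0,0,-0.27],[0,0,0,0,0,-0.35],[0,0,0,0,0,-0.38]]])

```text
clock: 15.45
tool_pos: [0.4569, 0.0309, 0.1009]
ee_rot: [[-0.638, 0.77, 0.002], [0.77, 0.638, -0.001], [-0.002, 0.001, -1.0]]
force: [0.1, 0.2, -1.2]
finger_gap: 0.0328
finger_force: 32.4
```

```bash
python3 - <<'E'
from h import *
to(.457,.031,.16,130);print(bot.get_obs()['moment'])
s=snap('wrist');np.savez('w3.npz',**s)
cv2.imwrite('pics/w3.png',cv2.resize(cv2.cvtColor(s["color"][80:340,180:460],cv2.COLOR_RGB2BGR),None,fx=2,fy=2))
E
```

```text
clk 15.45 pos [0.4569 0.0309 0.1009] yaw 129.7 F [ 0.1  0.2 -1.2] gap 0.0328
shift [-0.01  0.02 -5.91] rot [ 0.001  0.002 -0.006] q [ -3.  -7. 117.  -0.  71. -42.]
[-0.01891817  0.00916987 -0.01180571]
```

View pics/w3.png

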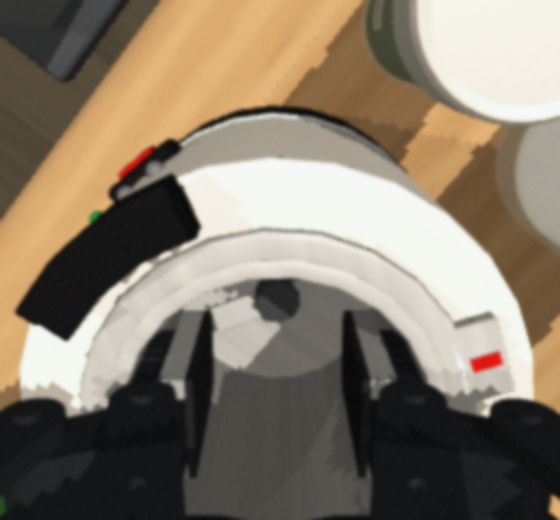

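The red-marked tab stands clear at (486,362), well away from the hook at (110,255): the cup is unlocked. Lifting straight up.

Emit:
arm_command(commands=[[[0,0,-0.3,0,0,0],[0,0,-1,0,0,0],[0,0,-2,0,0,0],[0,0,-3,0,0,0],[0,0,-4,0,0,0]]])

```text
clock: 16.0
tool_pos: [0.4572, 0.0309, 0.1423]
ee_rot: [[-0.636, 0.772, 0.003], [0.772, 0.636, -0.001], [-0.003, 0.002, -1.0]]
force: [-0.4, 0.2, -1.0]
finger_gap: 0.0333
finger_force: 32.4
```

Emit:
arm_command(commands=[[[0,0,-1.5,0,0,0],[0,0,-3.5,0,0,0],[0,0,-6,0,0,0],[0,0,-9,0,0,0],[0,0,-12,0,0,0]]])

```text
clock: 16.5
tool_pos: [0.4563, 0.031, 0.2628]
ee_rot: [[-0.636, 0.772, 0.003], [0.772, 0.636, -0.001], [-0.002, 0.002, -1.0]]
force: [0.3, -0.4, -1.9]
finger_gap: 0.0329
finger_force: 32.4
```

Emit:
arm_command(commands=[[[0,0,-2,0,0,0],[0,0,-4,0,0,0],[0,0,-4.5,0,0,0],[0,0,-4.5,0,0,0],[0,0,-4.5,0,0,0]]])

```text
clock: 17.0
tool_pos: [0.4561, 0.031, 0.3049]
ee_rot: [[-0.636, 0.772, 0.001], [0.772, 0.636, -0.001], [-0.001, 0.0, -1.0]]
force: [0.1, 0.5, -2.0]
finger_gap: 0.0332
finger_force: 32.5
```

```bash
python3 - <<'E'
from h import *
to(.475,-.245,.306,130)
s=snap('side');np.savez('side4.npz',**s);save(s,'side4')
cv2.imwrite('pics/side4.png',cv2.resize(cv2.cvtColor(s["color"][60:330,160:440],cv2.COLOR_RGB2BGR),None,fx=2,fy=2))
E
```

```text
clk 17.0 pos [0.4561 0.031  0.3049] yaw 129.5 F [ 0.1  0.5 -2. ] gap 0.0332
shift [-22.51 -16.08  -0.09] rot [ 0.     0.001 -0.009] q [ -3. -16. 102.  -0.  94. -42.]
```

View pics/side4.png

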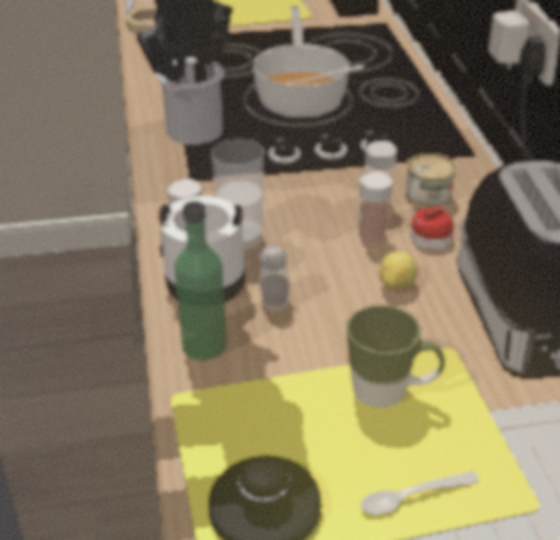

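Side view: the cup hangs upright in the gripper at (193,100), clear of the base; the lid stands on the board at (265,495).

Emit:
arm_command(commands=[[[-2,-1.4,-0.3,0,0,0],[-5,-3.6,-0.5,0,0,0],[-8.5,-6,-0.5,0,0,0],[-12,-8.5,-0.5,0,0,0],[-15.5,-11,-0.5,0,0,0]]])

```text
clock: 17.55
tool_pos: [0.4694, -0.1599, 0.3097]
ee_rot: [[-0.636, 0.772, 0.001], [0.772, 0.636, 0.0], [-0.0, 0.001, -1.0]]
force: [1.6, 0.5, -1.2]
finger_gap: 0.0326
finger_force: 32.5
```

Emit:
arm_command(commands=[[[-3.2,-2.3,0,0,0,0],[-5.5,-4,0,0,0,0],[-7,-5.1,0,0,0,0],[-7,-5.1,0,0,0,0],[-7,-5.1,0,0,0,0]]])

```text
clock: 18.05
tool_pos: [0.475, -0.2445, 0.3103]
ee_rot: [[-0.635, 0.772, 0.001], [0.772, 0.635, 0.001], [-0.0, 0.001, -1.0]]
force: [0.5, 0.4, -1.3]
finger_gap: 0.0327
finger_force: 32.7
```

```bash
python3 -c "
from h import *
to(.475,-.245,.076,130)"
```

```text
clk 18.05 pos [ 0.475  -0.2445  0.3103] yaw 129.5 F [ 0.5  0.4 -1.3] gap 0.0327
shift [-0.04 -0.07 23.43] rot [ 0.001  0.    -0.01 ] q [-33.  -4.  91.   0.  93. -72.]
```

Emit:
arm_command(commands=[[[0,0,2,0,0,0],[0,0,5.5,0,0,0],[0,0,9.5,0,0,0],[0,0,13,0,0,0],[0,0,16,0,0,0]]])

```text
clock: 18.55
tool_pos: [0.4752, -0.2429, 0.149]
ee_rot: [[-0.637, 0.771, 0.001], [0.771, 0.637, 0.001], [-0.0, 0.001, -1.0]]
force: [-0.7, 0.2, -0.6]
finger_gap: 0.0332
finger_force: 32.7
```

Emit:
arm_command(commands=[[[0,0,2,0,0,0],[0,0,4,0,0,0],[0,0,5.5,0,0,0],[0,0,6.3,0,0,0],[0,0,6.3,0,0,0]]])

```text
clock: 19.05
tool_pos: [0.4753, -0.2442, 0.0872]
ee_rot: [[-0.636, 0.771, 0.001], [0.771, 0.636, 0.0], [-0.0, 0.001, -1.0]]
force: [-0.3, 0.4, -0.9]
finger_gap: 0.0329
finger_force: 32.7
```

```bash
python3 -c "
from h import *
to(.475,-.245,.076,130)"
```

```text
clk 19.05 pos [ 0.4753 -0.2442  0.0872] yaw 129.5 F [-0.3  0.4 -0.9] gap 0.0329
shift [-0.05 -0.08  1.12] rot [ 0.001  0.    -0.008] q [-33.   6. 105.   0.  69. -72.]
```

Emit:
arm_command(commands=[[[0,0,0.2,0,0,0],[0,0,0.4,0,0,0],[0,0,0.6,0,0,0],[0,0,0.75,0,0,0],[0,0,0.85,0,0,0]]])

```text
clock: 19.55
tool_pos: [0.4758, -0.2453, 0.0796]
ee_rot: [[-0.636, 0.772, 0.003], [0.772, 0.636, -0.001], [-0.002, 0.001, -1.0]]
force: [0.8, 0.0, -1.7]
finger_gap: 0.0329
finger_force: 32.7
```

Emit:
arm_command(commands=[[[0,0,0.05,0,0,0],[0,0,0.1,0,0,0],[0,0,0.15,0,0,0],[0,0,0.2,0,0,0],[0,0,0.25,0,0,0]]])

```text
clock: 20.05
tool_pos: [0.4758, -0.2452, 0.0771]
ee_rot: [[-0.636, 0.772, 0.002], [0.772, 0.636, -0.001], [-0.002, 0.001, -1.0]]
force: [-0.8, -0.0, -0.8]
finger_gap: 0.0327
finger_force: 32.7
```

Emit:
arm_command(commands=[[[0,0,0.03,0,0,0],[0,0,0.06,0,0,0],[0,0,0.1,0,0,0],[0,0,0.14,0,0,0],[0,0,0.16,0,0,0]]])

```text
clock: 20.55
tool_pos: [0.476, -0.2454, 0.0759]
ee_rot: [[-0.636, 0.772, 0.003], [0.772, 0.636, -0.001], [-0.003, 0.001, -1.0]]
force: [-1.2, -0.8, 2.2]
finger_gap: 0.0328
finger_force: 32.9
```

Contact. Close the fingers to let go, and rise.

Emit:
arm_command(commands=[[[0,0,0,0,0,0],[0,0,0,0,0,0],[0,0,0,0,0,0],[0,0,0,0,0,0],[0,0,0,0,0,0]]], fingers=0.55)

```text
clock: 21.05
tool_pos: [0.4756, -0.245, 0.0753]
ee_rot: [[-0.636, 0.772, 0.002], [0.772, 0.636, -0.0], [-0.002, 0.001, -1.0]]
force: [-0.2, -0.1, -0.5]
finger_gap: 0.0192
finger_force: 0.0
```

Emit:
arm_command(commands=[[[0,0,-1,0,0,0],[0,0,-3,0,0,0],[0,0,-6,0,0,0],[0,0,-9,0,0,0],[0,0,-13,0,0,0]]])

```text
clock: 21.55
tool_pos: [0.4744, -0.2443, 0.2057]
ee_rot: [[-0.636, 0.772, -0.0], [0.772, 0.636, 0.001], [0.001, 0.001, -1.0]]
force: [0.4, 0.6, 0.0]
finger_gap: 0.0191
finger_force: 0.0
```

Emit:
arm_command(commands=[[[0,0,-3,0,0,0],[0,0,-6,0,0,0],[0,0,-9,0,0,0],[0,0,-9,0,0,0],[0,0,-9,0,0,0]]])

```text
clock: 22.05
tool_pos: [0.4755, -0.2452, 0.2967]
ee_rot: [[-0.636, 0.772, 0.004], [0.772, 0.636, -0.002], [-0.004, 0.002, -1.0]]
force: [-0.6, -1.4, 0.1]
finger_gap: 0.0193
finger_force: 0.0
```

```bash
python3 - <<'E'
from h import *
to(.457,.031,.3,130)
s=snap('side')
cv2.imwrite('pics/side5.png',cv2.resize(cv2.cvtColor(s["color"][100:350,160:440],cv2.COLOR_RGB2BGR),None,fx=2,fy=2))
E
```

```text
clk 22.05 pos [ 0.4755 -0.2452  0.2967] yaw 129.5 F [-0.6 -1.4  0.1] gap 0.0193
shift [22.49 16.13 -0.38] rot [ 0.002  0.004 -0.009] q [-33.  -4.  92.   0.  91. -72.]
```

View pics/side5.png

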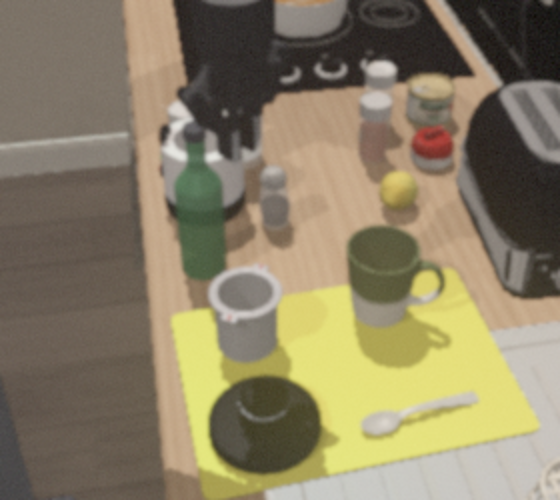

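Cup (245,315) and lid (265,420) both stand upright and fully on the board. The bottle, mug, spoon and other things have not moved, and the gripper is clear. Handing in.

```bash
python3 -c "
from station import bot
print(bot.job_done())"
```

```text
the job is handed in; nothing more can be done
None
```

The job is handed in at about 22 s: the lid came off first, then the cup was turned about 70° anticlockwise and lifted out, and both stand upright on the yellow board with nothing else seen to have moved.

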